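# Snap the square control board onto its standoffs

### The arm

A 6-joint arm with a two-finger parallel gripper is mounted at the origin on the work surface. World frame = base frame: x ahead of the robot, y to its left, z up, the work surface at z = 0. Lengths are in m, angles in rad, forces in N, time in s.
With the tool pointing down it reaches from about 0.35 to 0.975 m from the base axis. Payload 7.1 kg.
Tool frame: the origin (TCP) lies at the very end of the fingers, on their centre line; the grasp point (between the pads) lies 19 mm behind it; x points along the fingers, y is the direction in which the jaws open and shut, and the axes are right-handed (so a half turn about x gives the same grasp; the last joint's range is limited). The gripper opens to 88 mm and grips with 3 to 60 N. Pads are 20 mm wide; open, the fingers measure 115 mm over their backs; the gripper's body (75 mm by 178 mm) begins 61 mm behind the grasp point.
Start: joints at [-1.251, 0.423, 1.63, -0, 1.089, -0.019], TCP at [0.208, -0.589, 0.223] pointing down, gripper open.
Joint ranges: [-3, 3], [-0.9, 2.11], [0.09, 2.58], [-1.31, 4.45], [0.11, 2.69], [-2.54, 2.54]. Speed limits (rad/s): [2.39, 2.39, 3.01, 3.14, 3.14, 3.14].

### API

Orientations are given as a unit quaternion [x, y, z, w].
In Python, from plant import robot gives the robot as it stands.
- The arm moves only by the tool arm_command, never from a script. Its arguments are lists of equal length, an entry for each row: "fingers": the finger opening in cm, from 0 to 8.78; "dp": the shift along the tool's x, y, z in cm, a list of three; "roll": the turn about the tool's x in degrees. A call has 1 to 5 rows; each row shifts and turns the pose as measured when the row begins, along the tool's axes as they then stand; what a row does not reach is not made up. A row lasts 1/8 s, in which the tool goes at most 62.5 mm and 10.7 degrees, less where a joint would pass 70% of its speed; a pose out of reach is approached as far as the arm can. A call is refused whole if a number of a shift passes 6.25 or a number of a turn 10.7, either way. A call with a gripper value outside its range is refused whole. The fingers move at their own pace and stop on an object; "newtons" is the grip in N (left out, the last holds). Time passes only in rows, so rows that do not move let the fingers close. It gives the time, the measured TCP pose, the force and the opening at its end, in the units of the state.
- robot.observe(): the state, without advancing time (a new reading comes with each control period).
- robot.grab_frame(name): name is "scene" or "side" or "wrist"; returns a dict with "image" (420x560x3 uint8, blue, green, red), "intrinsics" (3x3 intrinsics, pixels), "rvec" (rotation vector, rad) and "tvec" (3), from world to camera coordinates, as OpenCV has them; the wrist camera has in their place "T_tool_cam" (4x4, takes a point from camera to tool coordinates, whose origin is the TCP and whose axes are the tool frame's). Camera axes: x right, y down, z forward; pixel columns grow to the right and rows downward; lengths in m; the calibration is good to about 2 mm. The wrist camera is an equidistant fisheye: a pixel r from the principal point sees the ray r / f radians off the axis. A picture is of the moment at which its call begins: read the wrist's pose just before it. There is no depth.
- robot.hand_in(): hands the job in, once; it reports no verdict.
The state is a dict: "t": time; "qpos": joint angles; "joint_vel": joint speeds; "tau": joint torques, N m; "ee_pos": TCP position; "ee_rot": TCP orientation; "contact_force": force on the tool from outside, world axes, zero at the start; "ft_torque": the same for the moment, N m; "gripper_width": finger opening in m.
Only numpy, scipy, OpenCV 4.12 (cv2) and the standard library are available. Lean on these libraries where they do the work, as an engineer would, in place of code of your own. Each camera call takes 0.05 s, during which the arm holds its last target. There are 200 camera calls.

### The job

Two circuit boards have been laid on top of their barbed nylon standoffs. Press the nearly square board (the one with the flat square metal shield) straight down until all four of its posts have clicked through and it sits fully home and level on its standoffs. Do not touch the long narrow board with the three round capacitors, which must stay resting loosely on top of its barbs.

Things in the scene. Friction and masses are not known exactly. Their poses are not given: they have to be found in the camera images.
- square_board: To press: green, 120 (x) x 100 (y) x 3 mm, 90 g; flat metal shield 46 x 46 x 6 mm at its centre. Origin: centre of underside, z up. 10 mm holes at x +-50, y +-40 mm, one per post. Bare ends to press with closed fingertips: x +-48, y 0 (10 mm off is fine). Underside 30 mm above chassis_square's origin at first, 20 mm when home (hard stop). About 3 N clicks one post, 7 N one end, 13 N all four.
- chassis_square: The square board's fixed aluminium base plate, 150 (x) x 128 (y) x 4 mm, with 10 mm lips along its y sides, on a black plinth 4 to 33 mm high. Four white nylon standoffs at x +-50, y +-40 mm: 13 mm pillars with shoulders at z 20 mm, each with a 4 mm pin up to z 32.5 mm and two springy round barbs that hold the board once it is past. Origin: centre of the plate's underside; axes as the board's.
- long_board: Board to leave alone: green, long and narrow, 156 (x) x 62 (y) x 3 mm, 80 g, with three dark round capacitors (18 mm wide and tall) in a row along its middle. Origin: centre of its underside, z up. It lies on the barbs of its own four standoffs at x +-68, y +-21 mm, on its own fixed base plate (190 x 86 mm) and plinth, underside 30 mm above the plate's, and must stay so.
Mind the look-alikes: they are no part of the job. Of the things that look like the square_board, the smallest one is meant.

How it is judged:
At the end, for the whole second after the job is handed in: The square board is down on the shoulders of its four standoffs (its underside less than 22 mm above the underside of its base plate, where 20 mm is home; less than 0.03 rad from level, centred over its plate within 6 mm), at rest (z of square_board in the frame of chassis_square below 0.022 m and angle between square_board's own z axis and vertical below 0.03 rad and horizontal distance between square_board and chassis_square below 0.006 m and linear speed of square_board below 0.01 m/s); the robot touches nothing.
It fails at once if the long board is pressed or shifted (moved more than 4 mm or tilted more than 0.05 rad) (distance of long_board from where it was at the start of the episode above 0.004 m or angle between long_board's own z axis and vertical above 0.05 rad).
It fails at once if the long board is touched with more than 1 N (contact force between the arm and long_board above 1 N).
It fails at once if the fingers touch the long board with more than 1 N (contact force between the fingers and long_board above 1 N).
It also fails if it takes over 35 s, if anything falls off the work surface, if the arm or the gripper's body presses on something with over 40 N, if the wrist force passes 120 N, or if a joint passes its speed limit or range.

## Working session

There is one attempt and no reset: what is moved stays moved. The work goes in short steps, Python scripts to look and compute and a tool call to move; the robot and the scene stay as the last step left them, time stands still between calls to the robot, and variables do not carry over. Pictures are saved under pics/ and viewed, about 8 in all and at most 12, crops included, and the job is handed in when it is done.

Besides the shell and the picture viewer there is one more tool, called after ">>>" as name(argument=value, ...) on one line, values as JSON. arm_command: Moves the arm, as the interface text tells. Its arguments: {"type":"object","properties":{"fingers":{"type":"array","items":{"type":"number"}},"dp":{"type":"array","items":{"type":"array","items":{"type":"number"}}},"roll":{"type":"array","items":{"type":"number"}},"newtons":{"type":"number"}},"required":["fingers","dp","roll"]}

```bash
mkdir -p pics; python3 - <<'E'
from plant import robot
import cv2,pickle
d={}
for n in("scene","side"):
    f=robot.grab_frame(n);d[n]=f;cv2.imwrite(f"pics/{n}0.png",f["image"])
    R=cv2.Rodrigues(f["rvec"])[0];print(n,-R.T@f["tvec"].ravel(),R[2],f["intrinsics"][0,0])
pickle.dump(d,open("f0.pkl","wb"))
print(robot.observe())
E
```

```text
scene [ 1.13231298 -0.50589473  0.96930979] [-0.42962403  0.46507185 -0.77403577] 517.4315108132729
side [0.21289192 0.6210294  0.90870061] [ 0.40522958 -0.52907183 -0.74556823] 478.9452793824239
{'t': 0.1, 'qpos': array([-1.25098898e+00,  4.23760719e-01,  1.63058991e+00, -1.44347081e-05,
        1.08859851e+00, -1.90093115e-02]), 'joint_vel': array([ 0.00102765, -0.0016717 , -0.00205285, -0.00032244, -0.00150576,
        0.0001191 ]), 'tau': array([ 3.32985537e-04, -5.45612454e+01, -2.74326593e+01,  6.46018423e-02,
        1.88899128e-02, -3.34470849e-05]), 'ee_pos': array([ 0.2075925 , -0.58899588,  0.22199104]), 'ee_rot': array([-0.69690744, -0.11969343,  0.6970601 , -0.11874643]), 'contact_force': array([0.30279779, 0.48945445, 0.61110243]), 'ft_torque': array([ 0.0211847 , -0.02758271,  0.02231635]), 'gripper_width': 0.08784332611440486}
```

View pics/scene0.png

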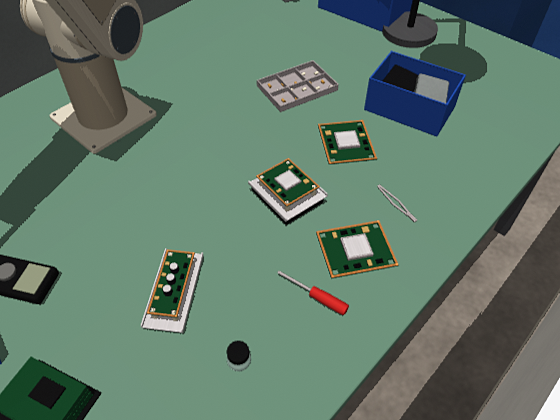

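View pics/side0.png

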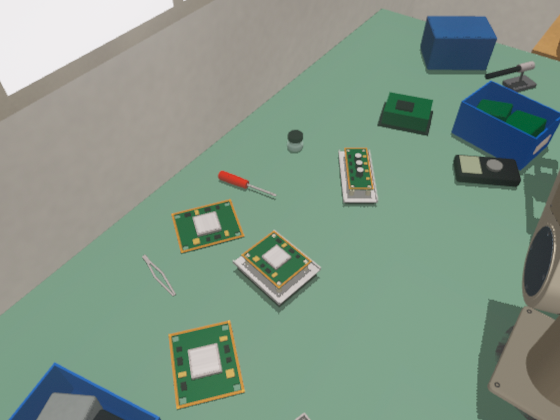

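Scene picture: look-alikes with square shield are at (288,180), on a white base plate; (347,141), flat on the table; (358,248), flat on the table. The long board is at (172,283). In the side picture they are at (277,258), (206,362), (207,225) and (358,170). The one on the plinth looks smallest. Next I measure all of them from both views and check it in a close crop.

```bash
cat > h.py <<'E'
import cv2,numpy as np
def quad(im,c,w=60):
    """corners of the board outline (dark green + orange) nearest pixel c"""
    hsv=cv2.cvtColor(im,cv2.COLOR_BGR2HSV)
    H,S,V=cv2.split(hsv)
    m=(((H>5)&(H<30)&(S>90)&(V>60))|((H>40)&(H<95)&(S>150)&(V<110))).astype(np.uint8)*255
    roi=np.zeros_like(m);x,y=c;roi[max(0,y-w):y+w,max(0,x-w):x+w]=255
    m=cv2.bitwise_and(m,roi)
    m=cv2.morphologyEx(m,cv2.MORPH_OPEN,np.ones((2,2)))
    m=cv2.morphologyEx(m,cv2.MORPH_CLOSE,np.ones((5,5)))
    cs=cv2.findContours(m,cv2.RETR_EXTERNAL,cv2.CHAIN_APPROX_NONE)[0]
    k=[a for a in cs if cv2.contourArea(a)>300 and cv2.pointPolygonTest(cv2.convexHull(a),(float(x),float(y)),False)>=0]
    k=max(k,key=cv2.contourArea)
    q=cv2.approxPolyN(cv2.convexHull(k),4,ensure_convex=True).reshape(-1,2)
    return q.astype(float),m
def P(f): return f["intrinsics"]@np.c_[cv2.Rodrigues(f["rvec"])[0],f["tvec"].ravel()]
def onplane(f,px,z):
    M=P(f);Hm=np.c_[M[:,0],M[:,1],M[:,2]*z+M[:,3]]
    return cv2.perspectiveTransform(np.float64(px).reshape(-1,1,2),np.linalg.inv(Hm)).reshape(-1,2)
def order(X,c):return X[np.argsort(np.arctan2(*(X-c).T[::-1]))]
E
python3 - <<'E'
import pickle,cv2,numpy as np
from h import *
d=pickle.load(open("f0.pkl","rb"));s,t=d["scene"],d["side"]
outs=[]
for name,a,b,z in(("plinth",(288,180),(277,258),.055),("far",(347,141),(206,362),.003),("near",(358,248),(207,225),.003),("long",(172,283),(358,170),.055)):
    qa,_=quad(s["image"],a);qb,_=quad(t["image"],b)
    A=onplane(s,qa,z);B=onplane(t,qb,z)
    ia=np.argsort(np.arctan2(*(A-A.mean(0)).T[::-1]));ib=np.argsort(np.arctan2(*(B-B.mean(0)).T[::-1]))
    qa,A,qb,B=qa[ia],A[ia],qb[ib],B[ib]
    k=min(range(4),key=lambda k:np.linalg.norm(A-A.mean(0)-np.roll(B-B.mean(0),k,0)));qb=np.roll(qb,k,0)
    X=cv2.triangulatePoints(P(s),P(t),qa.T,qb.T);X=(X[:3]/X[3]).T
    e=np.roll(X,-1,0)-X
    print(name,"\n",X.round(4),"\nctr",X.mean(0).round(4),"edges",np.linalg.norm(e,axis=1).round(4),"yaw",np.degrees(np.arctan2(e[:,1],e[:,0])).round(1))
    if name in("plinth",):
        for f,q in((s,qa),(t,qb)):
            im=cv2.resize(f["image"],None,fx=4,fy=4,interpolation=2)
            cv2.polylines(im,[np.int32(q*4+2)],True,(255,0,255),1)
            x,y=(q.mean(0)*4).astype(int);outs.append(im[max(0,y-220):y+220,x-200:x+200])
cv2.imwrite("pics/crop1.png",np.hstack([o[:440] for o in outs]))
E
```

```text
Traceback (most recent call last):
  File "h.py", line 13, in quad
    k=max(k,key=cv2.contourArea)
ValueError: max() iterable argument is empty
```

```bash
python3 - <<'E'
import pickle,cv2,numpy as np
d=pickle.load(open("f0.pkl","rb"))
for n,r,x0 in(("scene",182,240),("side",262,225)):
    h=cv2.cvtColor(d[n]["image"],cv2.COLOR_BGR2HSV)
    print(n,[tuple(map(int,p)) for p in h[r,x0:x0+100:3]])
E
```

```text
scene [(71, 64, 148), (71, 62, 147), (71, 64, 147), (172, 15, 192), (0, 9, 209), (4, 9, 210), (160, 9, 83), (46, 31, 91), (14, 173, 183), (73, 203, 54), (70, 179, 74), (71, 187, 71), (68, 148, 57), (178, 17, 179), (0, 7, 217), (0, 8, 215), (0, 7, 216), (0, 7, 219), (175, 7, 231), (0, 16, 178), (40, 10, 76), (53, 117, 63), (18, 143, 200), (57, 115, 69), (53, 124, 74), (17, 108, 168), (74, 66, 146), (72, 62, 147), (72, 63, 146), (71, 61, 146), (72, 62, 147), (70, 61, 146), (70, 61, 146), (71, 63, 145)]
side [(70, 54, 161), (70, 54, 161), (69, 54, 161), (17, 11, 157), (11, 10, 210), (11, 10, 209), (10, 12, 196), (23, 43, 138), (17, 136, 163), (27, 116, 128), (44, 91, 112), (69, 132, 110), (70, 132, 110), (70, 131, 109), (34, 19, 108), (11, 15, 182), (10, 11, 208), (10, 11, 209), (7, 11, 207), (8, 16, 180), (30, 17, 107), (70, 132, 110), (70, 130, 110), (69, 132, 110), (70, 132, 110), (70, 133, 109), (62, 74, 128), (22, 43, 200), (18, 164, 180), (21, 12, 144), (62, 22, 177), (71, 54, 162), (70, 52, 162), (70, 53, 163)]
```

```bash
sed -i 's/^    m=(((H>5).*$/    m=((H>5)\&(H<95)\&(S>85)\&(V>30)).astype(np.uint8)*255/; /MORPH_OPEN/d' h.py
cat > m.py <<'E'
import pickle,cv2,numpy as np
from h import *
d=pickle.load(open("f0.pkl","rb"));s,t=d["scene"],d["side"]
outs=[]
for name,a,b,z in(("plinth",(288,180),(277,258),.055),("far",(347,141),(206,362),.003),("near",(358,248),(207,225),.003),("long",(172,283),(358,170),.055)):
    qa,_=quad(s["image"],a);qb,_=quad(t["image"],b)
    A=onplane(s,qa,z);B=onplane(t,qb,z)
    ia=np.argsort(np.arctan2(*(A-A.mean(0)).T[::-1]));ib=np.argsort(np.arctan2(*(B-B.mean(0)).T[::-1]))
    qa,A,qb,B=qa[ia],A[ia],qb[ib],B[ib]
    k=min(range(4),key=lambda k:np.linalg.norm(A-A.mean(0)-np.roll(B-B.mean(0),k,0)));qb=np.roll(qb,k,0)
    X=cv2.triangulatePoints(P(s),P(t),qa.T,qb.T);X=(X[:3]/X[3]).T
    e=np.roll(X,-1,0)-X
    print(name,"\n",X.round(4),"\nctr",X.mean(0).round(4),"edges",np.linalg.norm(e,axis=1).round(4),"yaw",np.degrees(np.arctan2(e[:,1],e[:,0])).round(1))
    if name=="plinth":
        for f,q in((s,qa),(t,qb)):
            im=cv2.resize(f["image"],None,fx=4,fy=4,interpolation=2)
            cv2.polylines(im,[np.int32(q*4+2)],True,(255,0,255),1)
            x,y=(q.mean(0)*4).astype(int);outs.append(im[max(0,y-220):y+220,x-200:x+200])
cv2.imwrite("pics/crop1.png",np.hstack([o[:440] for o in outs]))
E
python3 m.py
```

```text
plinth 
 [[0.5178 0.0897 0.0541]
 [0.637  0.07   0.0554]
 [0.6553 0.1689 0.0569]
 [0.5347 0.191  0.0557]] 
ctr [0.5862 0.1299 0.0555] edges [0.1208 0.1005 0.1226 0.1027] yaw [ -9.4  79.6 169.6 -99.5]
far 
 [[ 0.5933  0.2835 -0.0017]
 [ 0.6766  0.3844 -0.0012]
 [ 0.5536  0.4843  0.004 ]
 [ 0.4699  0.3839  0.0041]] 
ctr [0.5734 0.384  0.0013] edges [0.1308 0.1585 0.1308 0.1593] yaw [  50.5  140.9 -129.8  -39.1]
near 
 [[0.7069 0.0927 0.0047]
 [0.8171 0.017  0.    ]
 [0.9068 0.1435 0.0021]
 [0.7985 0.2197 0.0025]] 
ctr [0.8073 0.1182 0.0023] edges [0.1338 0.1551 0.1324 0.1567] yaw [ -34.5   54.7  144.9 -125.8]
long 
 [[ 0.6089 -0.3176  0.0427]
 [ 0.6603 -0.2816  0.042 ]
 [ 0.572  -0.1542  0.0454]
 [ 0.5184 -0.1896  0.0414]] 
ctr [ 0.5899 -0.2358  0.0429] edges [0.0627 0.1551 0.0644 0.1568] yaw [  35.   124.7 -146.6  -54.7]
```

View pics/crop1.png

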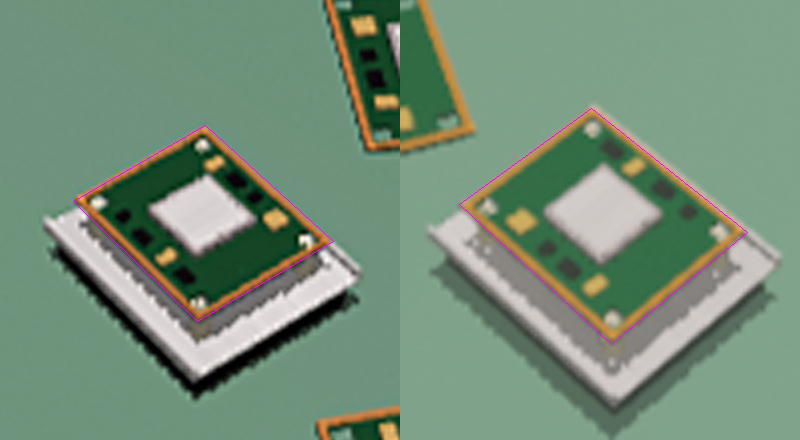

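The crop confirms it: 120 × 100 mm outline (the loose ones measure about 157 × 132), bare ends, white pins at the corners, top at z≈0.0555, centre (0.586, 0.130), board x at −10°. The open fingers span 88–115 mm, which covers the bare ends at ±48. Jaws opened along board x therefore press both ends at once and keep the board level.

```bash
cat > go.py <<'E'
from plant import robot
import numpy as np
from scipy.spatial.transform import Rotation as R
o=robot.observe();M=R.from_quat(o["ee_rot"]).as_matrix()
T=np.array([.586,.130,.0555])
print("t",o["t"],"pos",o["ee_pos"].round(4),"axes x,y,z",M.T.round(3).tolist(),"F",o["contact_force"].round(1))
print("to board top, tool cm",(M.T@(T-o["ee_pos"])*100).round(2))
b=np.array([np.cos(np.radians(-9.9)),np.sin(np.radians(-9.9)),0]);c=M.T@b
a=np.degrees(np.arctan2(c[2],c[1]));print("roll deg",(a+90)%180-90)
E
python3 go.py
```

```text
t 0.1 pos [ 0.2076 -0.589   0.222 ] axes x,y,z [[-0.0, 0.001, -1.0], [0.332, -0.943, -0.001], [-0.943, -0.332, -0.0]] F [0.3 0.5 0.6]
to board top, tool cm [ 16.72 -55.21 -59.59]
roll deg -60.68687363967346
```

>>> arm_command(fingers=[8.78,8.78,8.78,8.78,8.78], dp=[[0,0,-6],[0,0,-6],[0,0,-6],[0,0,-6],[0,0,-6]], roll=[-5.7,-5.7,-5.7,-5.7,-5.7])

```text
t: 0.72
ee_pos: [0.4654, -0.4346, 0.2199]
ee_rot: [-0.645, -0.29, 0.646, -0.288]
contact_force: [1.2, -0.8, 0.7]
gripper_width: 0.088
```

>>> arm_command(fingers=[8.78,8.78,8.78,8.78,8.78], dp=[[0,0,-6],[0,0,-6],[0,0,-6],[0,0,-6],[0,0,-6]], roll=[-5.7,-5.7,-5.7,-5.7,-5.7])

```text
t: 1.35
ee_pos: [0.6185, -0.1686, 0.2181]
ee_rot: [-0.55, -0.446, 0.551, -0.442]
contact_force: [0.8, -0.4, -0.4]
gripper_width: 0.0882
```

```bash
python3 go.py
```

```text
t 1.35 pos [ 0.6185 -0.1686  0.2181] axes x,y,z [[-0.004, 0.003, -1.0], [0.977, -0.212, -0.004], [-0.212, -0.977, -0.002]] F [ 0.8 -0.4 -0.4]
to board top, tool cm [ 16.37  -9.43 -28.46]
roll deg -2.333137758665629
```

>>> arm_command(fingers=[8.78,8.78,8.78,8.78,8.78], dp=[[0,-1.9,-5.7],[0,-1.9,-5.7],[1,-1.9,-5.7],[2,-1.9,-5.7],[3,-1.9,-5.7]], roll=[0,0,0,0,0])

```text
t: 1.98
ee_pos: [0.5871, 0.1317, 0.1622]
ee_rot: [0.551, 0.445, -0.549, 0.443]
contact_force: [1.0, -0.8, -0.1]
gripper_width: 0.0877
```

```bash
python3 go.py
```

```text
t 1.975 pos [0.5871 0.1317 0.1622] axes x,y,z [[0.0, 0.004, -1.0], [0.978, -0.21, -0.0], [-0.21, -0.978, -0.004]] F [ 1.  -0.8 -0.1]
to board top, tool cm [10.67 -0.07  0.23]
roll deg -2.222313605523027
```

Lower to about 35 mm above the board, then check with the wrist camera.

>>> arm_command(fingers=[8.78,8.78,8.78], dp=[[3.5,-0.1,0.2],[3.5,0,0],[0,0,0]], roll=[-2.2,0,0])

```text
t: 2.35
ee_pos: [0.5828, 0.135, 0.0881]
ee_rot: [-0.539, -0.459, 0.54, -0.455]
contact_force: [-0.2, -0.2, 0.5]
gripper_width: 0.088
```

```bash
python3 go.py; python3 - <<'E'
from plant import robot
import cv2,numpy as np
f=robot.grab_frame("wrist");im=f["image"].copy();K=f["intrinsics"];T=np.linalg.inv(f["T_tool_cam"])
print(f["T_tool_cam"].round(3).tolist(),K.round(1).tolist())
o=robot.observe();d=o["ee_pos"][2]-.0555
def pr(p):
    c=T[:3,:3]@p+T[:3,3];th=np.arctan2(np.hypot(*c[:2]),c[2]);u=c[:2]/np.hypot(*c[:2])*th
    return tuple(int(v) for v in (K[0,2]+K[0,0]*u[0],K[1,2]+K[1,1]*u[1]))
# expected board corners and press patches at the board's top
for y in(-.06,.06):
  for z in(-.05,.05): cv2.circle(im,pr(np.array([d,y,z])),4,(255,0,255),1)
for y in(-.05,.05): cv2.circle(im,pr(np.array([d,y,0])),4,(0,0,255),1)
cv2.imwrite("pics/w1.png",im)
E
```

```text
t 2.35 pos [0.5828 0.135  0.0881] axes x,y,z [[-0.004, 0.004, -1.0], [0.986, -0.164, -0.004], [-0.164, -0.986, -0.003]] F [-0.2 -0.2  0.5]
to board top, tool cm [3.26 0.41 0.45]
roll deg 0.4594535735571128
[[-0.0, -0.28, 0.96, -0.162], [1.0, -0.001, -0.0, -0.0], [0.001, 0.96, 0.28, -0.078], [0.0, 0.0, 0.0, 1.0]] [[325.2, 0.0, 280.9], [0.0, 325.2, 205.6], [0.0, 0.0, 1.0]]
```

View pics/w1.png

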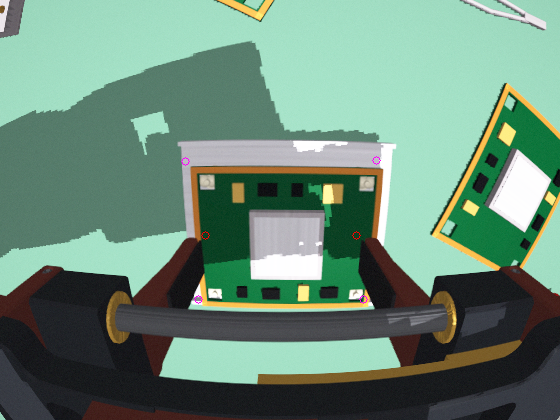

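The wrist view shows the board between the fingers, its outline shifted right and down by about 4 mm against my markers, which agrees with the computed (0.41, 0.45) cm. The ends under the fingertips are bare. Centre and descend.

>>> arm_command(fingers=[8.78,8.78,8.78], dp=[[1.3,0.4,0.45],[1.3,0,0],[0,0,0]], roll=[0.4,0,0])

```text
t: 2.78
ee_pos: [0.5899, 0.1293, 0.0651]
ee_rot: [0.544, 0.455, -0.539, 0.454]
contact_force: [0.4, -0.4, -0.0]
gripper_width: 0.0879
```

```bash
python3 go.py
```

```text
t 2.775 pos [0.5899 0.1293 0.0651] axes x,y,z [[0.004, 0.005, -1.0], [0.985, -0.173, 0.003], [-0.173, -0.985, -0.006]] F [ 0.4 -0.4 -0. ]
to board top, tool cm [ 0.96 -0.4  -0.  ]
roll deg -0.0724879991376497
```

>>> arm_command(fingers=[8.78,8.78], dp=[[0.3,-0.35,0],[0,0,0]], roll=[0,0])

```text
t: 3.02
ee_pos: [0.5867, 0.1298, 0.0625]
ee_rot: [0.544, 0.455, -0.539, 0.454]
contact_force: [0.2, -0.4, -0.2]
gripper_width: 0.0877
```

>>> arm_command(fingers=[8.78,8.78], dp=[[0.3,0,0],[0.3,0,0]], roll=[0,0])

```text
t: 3.28
ee_pos: [0.5872, 0.13, 0.057]
ee_rot: [0.545, 0.455, -0.539, 0.454]
contact_force: [0.4, -0.5, 1.6]
gripper_width: 0.088
```

>>> arm_command(fingers=[8.78,8.78], dp=[[0.2,0,0],[0.2,0,0]], roll=[0,0])

```text
t: 3.52
ee_pos: [0.5876, 0.1302, 0.0553]
ee_rot: [0.545, 0.455, -0.539, 0.454]
contact_force: [-5.1, -0.6, 19.9]
gripper_width: 0.088
```

>>> arm_command(fingers=[8.78,8.78], dp=[[0.2,0,0],[0.2,0,0]], roll=[0,0])

```text
t: 3.78
ee_pos: [0.5878, 0.1305, 0.0541]
ee_rot: [0.545, 0.455, -0.538, 0.455]
contact_force: [-4.0, -1.4, 7.5]
gripper_width: 0.0876
```

```bash
python3 go.py; python3 - <<'E'
from plant import robot
import cv2,pickle,numpy as np
o=[];d={}
for n,(x,y) in(("scene",(288,180)),("side",(277,258))):
    f=robot.grab_frame(n);d[n]=f;o.append(cv2.resize(f["image"][y-55:y+55,x-50:x+50],None,fx=4,fy=4,interpolation=2))
cv2.imwrite("pics/c2.png",np.hstack(o))
E
```

```text
t 3.775 pos [0.5878 0.1305 0.0541] axes x,y,z [[0.007, 0.006, -1.0], [0.985, -0.173, 0.006], [-0.173, -0.985, -0.007]] F [-4.  -1.4  7.5]
to board top, tool cm [-0.14 -0.17  0.08]
roll deg -0.06534313774531597
```

View pics/c2.png

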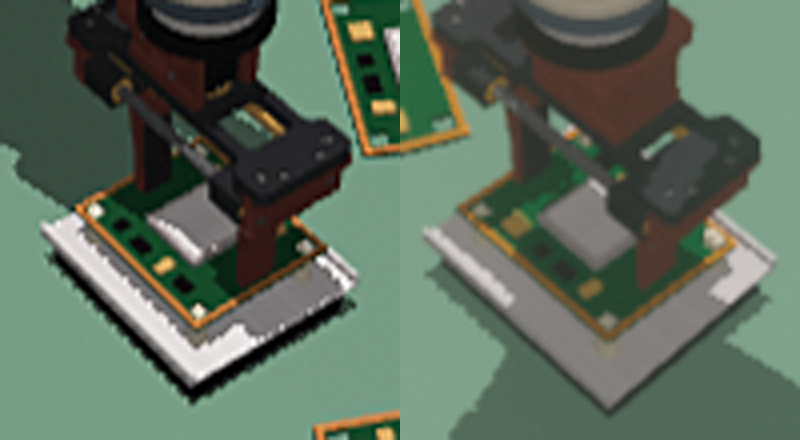

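Both fingertips stand on the bare ends, clear of the shield, pins and lips. Keep pressing.

>>> arm_command(fingers=[8.78,8.78], dp=[[0.25,0,0],[0.25,0,0]], roll=[0,0])

```text
t: 4.12
ee_pos: [0.5884, 0.1307, 0.0497]
ee_rot: [0.545, 0.455, -0.538, 0.455]
contact_force: [0.4, 0.6, -0.7]
gripper_width: 0.0879
```

>>> arm_command(fingers=[8.78,8.78], dp=[[0.25,0,0],[0.25,0,0]], roll=[0,0])

```text
t: 4.38
ee_pos: [0.5887, 0.1308, 0.0471]
ee_rot: [0.545, 0.455, -0.538, 0.455]
contact_force: [-11.1, -3.4, 45.1]
gripper_width: 0.0874
```

>>> arm_command(fingers=[8.78,8.78], dp=[[0.25,0,0],[0.25,0,0]], roll=[0,0])

```text
t: 4.62
ee_pos: [0.5887, 0.1308, 0.0473]
ee_rot: [0.544, 0.455, -0.539, 0.454]
contact_force: [-7.0, -1.4, 29.5]
gripper_width: 0.0876
```

The contact height went from about 0.057 to 0.0472, a 10 mm drop ending in a hard stop at 30–45 N. So the board looks home. Retreat and verify.

>>> arm_command(fingers=[8.78,8.78,8.78,8.78,8.78], dp=[[-1,0,0],[-4,0,0],[-5,0,0],[-5,0,-3],[0,0,6]], roll=[0,0,0,0,0])

```text
t: 5.25
ee_pos: [0.5838, 0.1036, 0.2007]
ee_rot: [0.543, 0.456, -0.537, 0.456]
contact_force: [0.8, -0.6, -0.8]
gripper_width: 0.0876
```

>>> arm_command(fingers=[8.78,8.78,8.78,8.78,8.78], dp=[[-2,-5.5,0],[-2,-5.5,0],[0,-5.5,0],[0,-1,0],[0,0,0]], roll=[0,0,0,0,0])

```text
t: 5.88
ee_pos: [0.4076, 0.1303, 0.2404]
ee_rot: [0.545, 0.454, -0.538, 0.455]
contact_force: [0.6, 0.2, -0.4]
gripper_width: 0.0877
```

```bash
python3 - <<'E'
from plant import robot
import pickle,cv2
d={n:robot.grab_frame(n) for n in("scene","side")};pickle.dump(d,open("f1.pkl","wb"))
o=robot.observe();print(o["t"],o["ee_pos"],o["contact_force"])
E
sed 's/f0.pkl/f1.pkl/;s/crop1/crop3/;s/(("plinth".*"far"/(("plinth",(288,183),(277,263),.045),("far"/' m.py >m1.py; python3 m1.py
```

```text
5.975 [0.40844825 0.13013113 0.24022222] [-0.19965137 -0.05414575  0.59081575]
plinth 
 [[0.5184 0.0907 0.0469]
 [0.6372 0.0704 0.0445]
 [0.654  0.1701 0.0443]
 [0.5355 0.1903 0.0463]] 
ctr [0.5863 0.1304 0.0455] edges [0.1205 0.1011 0.1203 0.1011] yaw [ -9.7  80.4 170.3 -99.7]
far 
 [[ 0.5924  0.2844  0.0007]
 [ 0.6778  0.3852 -0.0011]
 [ 0.5536  0.4843  0.004 ]
 [ 0.4699  0.3839  0.0041]] 
ctr [0.5734 0.3844 0.0019] edges [0.1321 0.159  0.1308 0.1579] yaw [  49.7  141.4 -129.8  -39.1]
near 
 [[0.7069 0.0927 0.0047]
 [0.8171 0.017  0.    ]
 [0.9068 0.1435 0.0021]
 [0.7985 0.2197 0.0025]] 
ctr [0.8073 0.1182 0.0023] edges [0.1338 0.1551 0.1324 0.1567] yaw [ -34.5   54.7  144.9 -125.8]Traceback (most recent call last):
  File "m1.py", line 6, in <module>
    qa,_=quad(s["image"],a);qb,_=quad(t["image"],b)
                                 ~~~~^^^^^^^^^^^^^^
  File "h.py", line 12, in quad
    k=max(k,key=cv2.contourArea)
ValueError: max() iterable argument is empty
```

```bash
sed -i 's/,("long",(172,283),(358,170),.055)//' m1.py; python3 m1.py >/dev/null
```

```text
(no output)
```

View pics/crop3.png

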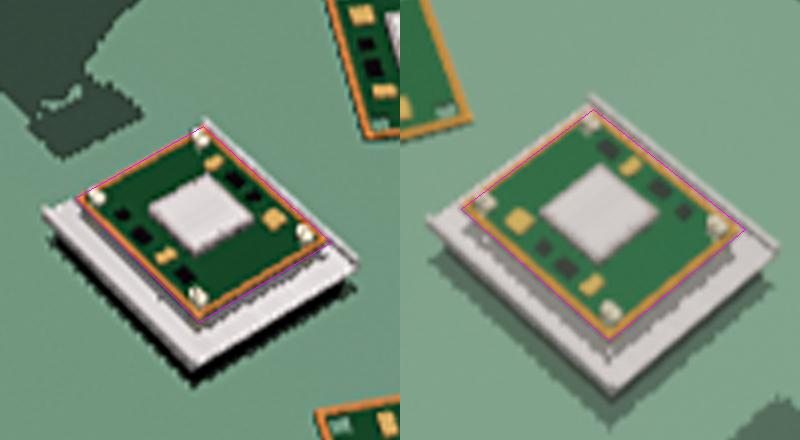

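All four barbs now stand proud through the holes, and the centre dropped 10.0 mm. Triangulated corners read about 2 mm higher at the −x end, which is near the noise. I'll settle that with a closed-finger press on that end, which also probes its height.

```bash
sed 's/T=np.array.*/T=np.array([.539,.1385,.0455])/' go.py>go2.py; python3 go2.py
```

```text
t 5.975 pos [0.4084 0.1301 0.2402] axes x,y,z [[0.008, 0.006, -1.0], [0.985, -0.174, 0.007], [-0.174, -0.985, -0.007]] F [-0.2 -0.1  0.6]
to board top, tool cm [19.58 12.57 -2.95]
roll deg -0.09333761371414084
```

>>> arm_command(fingers=[0,0,0,0,0], dp=[[3,4.2,-1],[4,4.2,-1],[4,4.2,-1],[4,0,0],[2,0,0]], roll=[0,0,0,0,0])

```text
t: 6.6
ee_pos: [0.5542, 0.1387, 0.0659]
ee_rot: [0.549, 0.452, -0.536, 0.456]
contact_force: [0.4, 0.2, -0.8]
gripper_width: 0.0412
```

>>> arm_command(fingers=[0,0,0], dp=[[0,0,0],[0,0,0],[0,0,0]], roll=[0,0,0])

```text
t: 6.98
ee_pos: [0.5559, 0.1379, 0.0642]
ee_rot: [0.548, 0.452, -0.537, 0.455]
contact_force: [-0.1, -0.5, -0.7]
gripper_width: 0.0112
```

```bash
python3 go2.py
```

```text
t 6.975 pos [0.5559 0.1379 0.0642] axes x,y,z [[0.016, 0.007, -1.0], [0.984, -0.178, 0.014], [-0.178, -0.984, -0.01]] F [-0.1 -0.5 -0.7]
to board top, tool cm [ 1.84 -1.7   0.26]
roll deg -0.3274693506997721
```

>>> arm_command(fingers=[0,0,0,0], dp=[[0.2,-1.0,0.2],[0.3,-0.7,0],[0,0,0],[0.3,0,0]], roll=[0,0,0,0])

```text
t: 7.48
ee_pos: [0.5385, 0.1396, 0.058]
ee_rot: [0.55, 0.451, -0.535, 0.456]
contact_force: [0.3, 0.4, 0.1]
gripper_width: 0.0007
```

```bash
python3 go2.py
```

```text
t 7.475 pos [0.5385 0.1396 0.058 ] axes x,y,z [[0.02, 0.008, -1.0], [0.984, -0.177, 0.018], [-0.177, -0.984, -0.012]] F [0.3 0.4 0.1]
to board top, tool cm [1.25 0.04 0.11]
roll deg -0.304394911673441
```

>>> arm_command(fingers=[0,0,0], dp=[[0.4,0,0],[0.3,0,0],[0.2,0,0]], roll=[0,0,0])

```text
t: 7.85
ee_pos: [0.539, 0.1397, 0.0482]
ee_rot: [0.55, 0.451, -0.535, 0.456]
contact_force: [0.4, -0.0, 0.4]
gripper_width: 0.0008
```

>>> arm_command(fingers=[0,0], dp=[[0.15,0,0],[0.15,0,0]], roll=[0,0])

```text
t: 8.1
ee_pos: [0.5391, 0.1397, 0.0472]
ee_rot: [0.549, 0.451, -0.535, 0.456]
contact_force: [-7.3, -2.3, 26.4]
gripper_width: 0.0005
```

>>> arm_command(fingers=[0,0], dp=[[0.15,0,0],[0.15,0,0]], roll=[0,0])

```text
t: 8.35
ee_pos: [0.5391, 0.1397, 0.0473]
ee_rot: [0.549, 0.451, -0.536, 0.456]
contact_force: [-3.8, -0.1, 18.8]
gripper_width: 0.0004
```

The −x end is also on its hard stop: no contact at 0.0482, rigid at 0.0472–0.0473, the same height as the two-finger stop. Retreat and hand in.

>>> arm_command(fingers=[0,0,0,0,0], dp=[[-1,0,0],[-4,0,0],[-5,0,0],[-4,0,0],[0,-4,0]], roll=[0,0,0,0,0])

```text
t: 8.98
ee_pos: [0.4992, 0.1457, 0.1921]
ee_rot: [0.551, 0.451, -0.535, 0.455]
contact_force: [-0.1, -0.0, -0.5]
gripper_width: 0.0004
```

>>> arm_command(fingers=[0,0,0], dp=[[0,-5,0],[0,-5,0],[0,0,0]], roll=[0,0,0])

```text
t: 9.35
ee_pos: [0.3966, 0.1638, 0.1912]
ee_rot: [0.551, 0.451, -0.534, 0.456]
contact_force: [0.4, -0.6, -0.3]
gripper_width: 0.0007
```

```bash
python3 - <<'E'
from plant import robot
import pickle,cv2,numpy as np
d={n:robot.grab_frame(n) for n in("scene","side")};pickle.dump(d,open("f1.pkl","wb"))
a=pickle.load(open("f0.pkl","rb"))
for n,(x,y) in(("scene",(172,283)),("side",(358,170))):
    p=[cv2.cvtColor(k[n]["image"][y-35:y+35,x-30:x+30],cv2.COLOR_BGR2GRAY).astype(np.float32) for k in(a,d)]
    print("long board shift px",n,cv2.phaseCorrelate(*p))
E
python3 m1.py|head -6; python3 go.py|head -1
```

```text
long board shift px scene ((0.01263138734997682, -0.017281780259054358), 1.0014399200677873)
long board shift px side ((-2.6110448253115806, 1.0628327533895074), 0.2139557229148017)
plinth 
 [[0.5184 0.0907 0.0469]
 [0.6372 0.0704 0.0445]
 [0.654  0.1701 0.0443]
 [0.5355 0.1903 0.0463]] 
ctr [0.5863 0.1304 0.0455] edges [0.1205 0.1011 0.1203 0.1011] yaw [ -9.7  80.4 170.3 -99.7]
t 9.45 pos [0.4004 0.1643 0.1919] axes x,y,z [[0.026, 0.011, -1.0], [0.983, -0.18, 0.024], [-0.18, -0.984, -0.015]] F [ 0.2 -0.4 -0.5]
```

```bash
python3 -c "
from plant import robot
print(robot.hand_in())"
```

```text
the job is handed in; nothing more can be done
None
```

I pressed the square board home and handed the job in after about 9.5 s on the robot's clock. `hand_in` gives no verdict, so what follows rests on my own checks.

**What I did:** I chose the 120 × 100 mm board on the plinth; the two loose look-alikes measured about 157 × 132 mm. I pressed both bare ends at once with the open fingertips, so not with closed fingers as suggested, until the board hit its hard stop at up to 45 N. I then pressed the −x end again with closed fingers as a check.

**Last checks:**
- **Height:** the board's centre dropped 10.0 mm (55.5 to 45.5 mm), and the barbs stand clear through all four holes.
- **Position:** the centre stayed within 1 mm of where it started.
- **Long board:** it shows no shift in the scene camera, and the arm only passed high above it.
- **Robot:** it is clear of everything.

**Checks that disagreed or failed:**
- **Level:** the camera puts the −x end about 2 mm higher (roughly 0.02 rad, against a limit of 0.03). The closed-finger press met the −x end's hard stop at 47.3 mm, the same height as the two-finger stop, and the camera reading did not change afterwards. I take the tilt to be camera error.
- **Long board, side camera:** this comparison was unusable (poor match, probably because the arm was in the way), so only the scene camera confirms the long board.

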